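# Register the sample strip and log its vials

### The job

Push the white sample strip across the grey stage until its straight edge touches both steel register pins at once. Then, leaving it there, log its three vials on the console: press the key of each vial's cap colour fully down, one key at a time, in the order the vials stand in the strip starting from the end with the black bar. Do not press the key of the spare vial parked in the small grey block, keep the vials standing in their pockets and leave the other things on the bench alone.

Things in the scene. Friction and masses are not known exactly. Their poses are not given: they have to be found in the camera images.
- pin_left (a point): Axis of the left (+y) register pin: fixed upright steel pin, 12 mm in diameter, on an orange patch, its top 26 mm above the bench; this point is 18 mm above the bench. It stands on the stage, a grey plate fixed to the bench, 205 mm by 330 mm, 6 mm thick, whose edges are parallel and square to the line through the pins; the pins stand 25 mm inside its far edge.
- pin_right (a point): Axis of the right (-y) register pin, same as the left one, 140 mm from it. The strip starts between the pins and the robot and slides away from the robot at a push of about 3 N; pushed low at its long edge nearest the robot, midway between the pins and square to their line, it tends to swing square against both; should it stop skewed at one pin, push its lagging end.
- strip: White sample strip lying loose on the stage, 64 mm (its x) by 230 mm (y), 28 mm high, 0.3 kg. Origin: centre of its underside, 6 mm above the bench; x points away from the robot. Its long edge at +x (32 mm from centre) must touch the pins; it starts 15 to 80 mm short of them, skewed up to 0.2 rad. Three vial pockets. A black bar on top marks the first end, +y (left seen from the robot).
- pocket_first (a point): Centre of the floor of the strip's pocket next to the black bar, 65 mm from the strip's centre to its +y, 8 mm above its underside. Pockets are 32 mm square, 20 mm deep.
- pocket_second (a point): The same for the middle pocket.
- pocket_third (a point): The same for the last pocket, 65 mm from the centre to the strip's -y.
- vial_red: Short sample vial with a red cap, 31 mm across, 48 mm high, loose in a pocket of the strip or, the spare one, of a small grey block (66 mm square, 34 mm high) fixed to the bench more than 150 mm away from the strip. Origin at the centre of its underside (14 mm above the bench), z up. Which pocket it stands in changes from run to run.
- vial_blue: Short sample vial with a blue cap, 31 mm across, 48 mm high, loose in a pocket of the strip or, the spare one, of a small grey block (66 mm square, 34 mm high) fixed to the bench more than 150 mm away from the strip. Origin at the centre of its underside (14 mm above the bench), z up. Which pocket it stands in changes from run to run.
- vial_yellow: Short sample vial with a yellow cap, 31 mm across, 48 mm high, loose in a pocket of the strip or, the spare one, of a small grey block (66 mm square, 34 mm high) fixed to the bench more than 150 mm away from the strip. Origin at the centre of its underside (14 mm above the bench), z up. Which pocket it stands in changes from run to run.
- vial_green: Short sample vial with a green cap, 31 mm across, 48 mm high, loose in a pocket of the strip or, the spare one, of a small grey block (66 mm square, 34 mm high) fixed to the bench more than 150 mm away from the strip. Origin at the centre of its underside (14 mm above the bench), z up. Which pocket it stands in changes from run to run.
- key_red_top (a point): Centre of the top of the red spring key: round cap 28 mm across in a black 44 mm collar, 62 mm above the bench, on a fixed grey console 40 mm high. Four keys, 75 mm (away from the robot) by 72 mm apart; colours change places from run to run. Pressed straight down: moves from about 1.5 N, fully down after 6 mm at about 6 N, springs back up.
- log_red (a joint): White pip (7 mm across) just beyond the red key, driven by it: 0 standing 7 mm proud = not logged, 0.006 sunk = logged; the key carries it down and it stays down. The robot's fingers pass through it, it cannot be pushed directly.
- key_blue_top (a point): Centre of the top of the blue spring key: round cap 28 mm across in a black 44 mm collar, 62 mm above the bench, on a fixed grey console 40 mm high. Four keys, 75 mm (away from the robot) by 72 mm apart; colours change places from run to run. Pressed straight down: moves from about 1.5 N, fully down after 6 mm at about 6 N, springs back up.
- log_blue (a joint): White pip (7 mm across) just beyond the blue key, driven by it: 0 standing 7 mm proud = not logged, 0.006 sunk = logged; the key carries it down and it stays down. The robot's fingers pass through it, it cannot be pushed directly.
- key_yellow_top (a point): Centre of the top of the yellow spring key: round cap 28 mm across in a black 44 mm collar, 62 mm above the bench, on a fixed grey console 40 mm high. Four keys, 75 mm (away from the robot) by 72 mm apart; colours change places from run to run. Pressed straight down: moves from about 1.5 N, fully down after 6 mm at about 6 N, springs back up.
- log_yellow (a joint): White pip (7 mm across) just beyond the yellow key, driven by it: 0 standing 7 mm proud = not logged, 0.006 sunk = logged; the key carries it down and it stays down. The robot's fingers pass through it, it cannot be pushed directly.
- key_green_top (a point): Centre of the top of the green spring key: round cap 28 mm across in a black 44 mm collar, 62 mm above the bench, on a fixed grey console 40 mm high. Four keys, 75 mm (away from the robot) by 72 mm apart; colours change places from run to run. Pressed straight down: moves from about 1.5 N, fully down after 6 mm at about 6 N, springs back up.
- log_green (a joint): White pip (7 mm across) just beyond the green key, driven by it: 0 standing 7 mm proud = not logged, 0.006 sunk = logged; the key carries it down and it stays down. The robot's fingers pass through it, it cannot be pushed directly.
- dish_a: Bystander, loose: closed culture dish, 90 mm across, 16 mm high. Origin at the centre of its underside.
- dish_b: Bystander, loose: closed culture dish, 90 mm across, 16 mm high. Origin at the centre of its underside.
- black_cap: Bystander, loose: loose black screw cap, 32 mm across, 16 mm high. Origin at the centre of its underside.
- loop_tool: Bystander, loose: blue-handled wire loop lying on the bench, 180 mm long. Origin at the middle of the blue handle's underside.
- marker: Bystander, loose: white pen with a black cap lying on the bench, 135 mm long. Origin at the middle of the white barrel's underside.

How it is judged (in metres and radians):
On the way, in this order (a step that is already met when the one before it is completed fails the run):
1. the strip's edge touches both pins (x of pin_left in the frame of strip between 0.034 and 0.0405 m and y of pin_left in the frame of strip between -0.117 and 0.117 m and x of pin_right in the frame of strip between 0.034 and 0.0405 m and y of pin_right in the frame of strip between -0.117 and 0.117 m), for 0.3 s.
2. the first vial's key has been pressed down (((horizontal distance between vial_red and pocket_first below 0.02 m and value of joint log_red above 0.0045 m) or (horizontal distance between vial_blue and pocket_first below 0.02 m and value of joint log_blue above 0.0045 m) or (horizontal distance between vial_yellow and pocket_first below 0.02 m and value of joint log_yellow above 0.0045 m) or (horizontal distance between vial_green and pocket_first below 0.02 m and value of joint log_green above 0.0045 m))), for 0.1 s.
3. the second vial's key has been pressed down (((horizontal distance between vial_red and pocket_second below 0.02 m and value of joint log_red above 0.0045 m) or (horizontal distance between vial_blue and pocket_second below 0.02 m and value of joint log_blue above 0.0045 m) or (horizontal distance between vial_yellow and pocket_second below 0.02 m and value of joint log_yellow above 0.0045 m) or (horizontal distance between vial_green and pocket_second below 0.02 m and value of joint log_green above 0.0045 m))), for 0.1 s.
4. the third vial's key has been pressed down (((horizontal distance between vial_red and pocket_third below 0.02 m and value of joint log_red above 0.0045 m) or (horizontal distance between vial_blue and pocket_third below 0.02 m and value of joint log_blue above 0.0045 m) or (horizontal distance between vial_yellow and pocket_third below 0.02 m and value of joint log_yellow above 0.0045 m) or (horizontal distance between vial_green and pocket_third below 0.02 m and value of joint log_green above 0.0045 m))), for 0.1 s.
At the end, for the whole second after the job is handed in: The strip rests with its long edge within 2.5 mm of both pins; the pips of its three vials are sunk (over 4.5 mm), that of the spare vial is up (under 2 mm); all keys are up again (within 1.5 mm); every vial is upright (0.2 rad) in its pocket (20 mm), the spare one where it was (15 mm) (all of step 1 and linear speed of strip below 0.01 m/s and ((horizontal distance between vial_red and pocket_first below 0.02 m and value of joint log_red above 0.0045 m) or (horizontal distance between vial_blue and pocket_first below 0.02 m and value of joint log_blue above 0.0045 m) or (horizontal distance between vial_yellow and pocket_first below 0.02 m and value of joint log_yellow above 0.0045 m) or (horizontal distance between vial_green and pocket_first below 0.02 m and value of joint log_green above 0.0045 m)) and ((horizontal distance between vial_red and pocket_second below 0.02 m and value of joint log_red above 0.0045 m) or (horizontal distance between vial_blue and pocket_second below 0.02 m and value of joint log_blue above 0.0045 m) or (horizontal distance between vial_yellow and pocket_second below 0.02 m and value of joint log_yellow above 0.0045 m) or (horizontal distance between vial_green and pocket_second below 0.02 m and value of joint log_green above 0.0045 m)) and ((horizontal distance between vial_red and pocket_third below 0.02 m and value of joint log_red above 0.0045 m) or (horizontal distance between vial_blue and pocket_third below 0.02 m and value of joint log_blue above 0.0045 m) or (horizontal distance between vial_yellow and pocket_third below 0.02 m and value of joint log_yellow above 0.0045 m) or (horizontal distance between vial_green and pocket_third below 0.02 m and value of joint log_green above 0.0045 m)) and (horizontal distance between vial_red and pocket_first below 0.02 m or horizontal distance between vial_red and pocket_second below 0.02 m or horizontal distance between vial_red and pocket_third below 0.02 m or distance of vial_red from where it was at the start of the episode below 0.015 m) and angle between each of vial_red, vial_blue, vial_yellow, vial_green's own z axis and vertical below 0.2 rad and (horizontal distance between vial_blue and pocket_first below 0.02 m or horizontal distance between vial_blue and pocket_second below 0.02 m or horizontal distance between vial_blue and pocket_third below 0.02 m or distance of vial_blue from where it was at the start of the episode below 0.015 m) and (horizontal distance between vial_yellow and pocket_first below 0.02 m or horizontal distance between vial_yellow and pocket_second below 0.02 m or horizontal distance between vial_yellow and pocket_third below 0.02 m or distance of vial_yellow from where it was at the start of the episode below 0.015 m) and (horizontal distance between vial_green and pocket_first below 0.02 m or horizontal distance between vial_green and pocket_second below 0.02 m or horizontal distance between vial_green and pocket_third below 0.02 m or distance of vial_green from where it was at the start of the episode below 0.015 m) and distance of each of key_red_top, key_blue_top, key_yellow_top, key_green_top from where it was at the start of the episode below 0.0015 m and (horizontal distance between vial_red and strip below 0.09 m or value of joint log_red below 0.002 m) and (horizontal distance between vial_blue and strip below 0.09 m or value of joint log_blue below 0.002 m) and (horizontal distance between vial_yellow and strip below 0.09 m or value of joint log_yellow below 0.002 m) and (horizontal distance between vial_green and strip below 0.09 m or value of joint log_green below 0.002 m)); the robot touches nothing.
It fails at once if a key is pressed (over 3 mm) before the strip touches both pins, or while it is off them (distance of any of key_red_top, key_blue_top, key_yellow_top, key_green_top from where it was at the start of the episode above 0.003 m and not (x of pin_left in the frame of strip between 0.034 and 0.0405 m and y of pin_left in the frame of strip between -0.117 and 0.117 m and x of pin_right in the frame of strip between 0.034 and 0.0405 m and y of pin_right in the frame of strip between -0.117 and 0.117 m)).
It fails at once if a key is pressed out of order: before the key of the vial ahead of it has been pressed fully, or again after a later one ((((distance of key_red_top from where it was at the start of the episode above 0.003 m and horizontal distance between vial_red and pocket_second below 0.02 m) or (distance of key_blue_top from where it was at the start of the episode above 0.003 m and horizontal distance between vial_blue and pocket_second below 0.02 m) or (distance of key_yellow_top from where it was at the start of the episode above 0.003 m and horizontal distance between vial_yellow and pocket_second below 0.02 m) or (distance of key_green_top from where it was at the start of the episode above 0.003 m and horizontal distance between vial_green and pocket_second below 0.02 m)) and not ((horizontal distance between vial_red and pocket_first below 0.02 m and value of joint log_red above 0.0045 m) or (horizontal distance between vial_blue and pocket_first below 0.02 m and value of joint log_blue above 0.0045 m) or (horizontal distance between vial_yellow and pocket_first below 0.02 m and value of joint log_yellow above 0.0045 m) or (horizontal distance between vial_green and pocket_first below 0.02 m and value of joint log_green above 0.0045 m))) or (((distance of key_red_top from where it was at the start of the episode above 0.003 m and horizontal distance between vial_red and pocket_third below 0.02 m) or (distance of key_blue_top from where it was at the start of the episode above 0.003 m and horizontal distance between vial_blue and pocket_third below 0.02 m) or (distance of key_yellow_top from where it was at the start of the episode above 0.003 m and horizontal distance between vial_yellow and pocket_third below 0.02 m) or (distance of key_green_top from where it was at the start of the episode above 0.003 m and horizontal distance between vial_green and pocket_third below 0.02 m)) and not ((horizontal distance between vial_red and pocket_second below 0.02 m and value of joint log_red above 0.0045 m) or (horizontal distance between vial_blue and pocket_second below 0.02 m and value of joint log_blue above 0.0045 m) or (horizontal distance between vial_yellow and pocket_second below 0.02 m and value of joint log_yellow above 0.0045 m) or (horizontal distance between vial_green and pocket_second below 0.02 m and value of joint log_green above 0.0045 m))) or (((distance of key_red_top from where it was at the start of the episode above 0.003 m and horizontal distance between vial_red and pocket_first below 0.02 m) or (distance of key_blue_top from where it was at the start of the episode above 0.003 m and horizontal distance between vial_blue and pocket_first below 0.02 m) or (distance of key_yellow_top from where it was at the start of the episode above 0.003 m and horizontal distance between vial_yellow and pocket_first below 0.02 m) or (distance of key_green_top from where it was at the start of the episode above 0.003 m and horizontal distance between vial_green and pocket_first below 0.02 m)) and ((horizontal distance between vial_red and pocket_second below 0.02 m and value of joint log_red above 0.0045 m) or (horizontal distance between vial_blue and pocket_second below 0.02 m and value of joint log_blue above 0.0045 m) or (horizontal distance between vial_yellow and pocket_second below 0.02 m and value of joint log_yellow above 0.0045 m) or (horizontal distance between vial_green and pocket_second below 0.02 m and value of joint log_green above 0.0045 m))) or (((distance of key_red_top from where it was at the start of the episode above 0.003 m and horizontal distance between vial_red and pocket_second below 0.02 m) or (distance of key_blue_top from where it was at the start of the episode above 0.003 m and horizontal distance between vial_blue and pocket_second below 0.02 m) or (distance of key_yellow_top from where it was at the start of the episode above 0.003 m and horizontal distance between vial_yellow and pocket_second below 0.02 m) or (distance of key_green_top from where it was at the start of the episode above 0.003 m and horizontal distance between vial_green and pocket_second below 0.02 m)) and ((horizontal distance between vial_red and pocket_third below 0.02 m and value of joint log_red above 0.0045 m) or (horizontal distance between vial_blue and pocket_third below 0.02 m and value of joint log_blue above 0.0045 m) or (horizontal distance between vial_yellow and pocket_third below 0.02 m and value of joint log_yellow above 0.0045 m) or (horizontal distance between vial_green and pocket_third below 0.02 m and value of joint log_green above 0.0045 m)))).
It fails at once if two keys are down together, or the key of the parked vial's colour is pressed (distance of each of key_red_top, key_yellow_top from where it was at the start of the episode above 0.003 m or distance of each of key_blue_top, key_red_top from where it was at the start of the episode above 0.003 m or distance of each of key_blue_top, key_yellow_top from where it was at the start of the episode above 0.003 m or distance of each of key_blue_top, key_green_top from where it was at the start of the episode above 0.003 m or distance of each of key_green_top, key_red_top from where it was at the start of the episode above 0.003 m or distance of each of key_green_top, key_yellow_top from where it was at the start of the episode above 0.003 m or (distance of key_red_top from where it was at the start of the episode above 0.003 m and horizontal distance between vial_red and strip above 0.09 m) or (distance of key_blue_top from where it was at the start of the episode above 0.003 m and horizontal distance between vial_blue and strip above 0.09 m) or (distance of key_yellow_top from where it was at the start of the episode above 0.003 m and horizontal distance between vial_yellow and strip above 0.09 m) or (distance of key_green_top from where it was at the start of the episode above 0.003 m and horizontal distance between vial_green and strip above 0.09 m)).
It fails at once if a vial is tipped (over 0.5 rad) (angle between any of vial_red, vial_blue, vial_yellow, vial_green's own z axis and vertical above 0.5 rad).
It fails at once if a bystander is moved by more than 20 mm (distance of any of dish_a, dish_b, black_cap, loop_tool, marker from where it was at the start of the episode above 0.02 m).
It also fails if it takes over 61 s, if anything falls off the work surface, if the arm or the gripper's body presses on something with over 40 N, if the wrist force passes 120 N, or if a joint passes its speed limit or range.

### The arm

A 6-joint arm with a two-finger parallel gripper is mounted at the origin on the work surface. World frame = base frame: x ahead of the robot, y to its left, z up, the work surface at z = 0. Lengths are in mm, angles in rad, forces in N, time in s.
With the tool pointing down it reaches from about 300 to 850 mm from the base axis. Payload 4.2 kg.
Tool frame: the origin (TCP) lies at the very end of the fingers, on their centre line; the grasp point (between the pads) lies manip.pinch_z behind it (manip.pinch_z is the distance from the TCP to the grasp point, in mm); x points along the fingers, y is the direction in which the jaws open and shut, and the axes are right-handed (so a half turn about x gives the same grasp; the last joint's range is limited). The gripper opens to 91 mm and grips with 3 to 60 N. Pads are 32 mm wide; open, the fingers measure 118 mm over their backs; the gripper's body (76 mm by 178 mm) begins 60 mm behind the grasp point.
Start: joints at [-1.148, 0.32, 1.565, -0, 1.257, -0.02], TCP at [246.376, -519.559, 213.976] pointing down, gripper open.
Joint ranges: [-3.11, 3.11], [-0.84, 2.01], [0.21, 2.61], [-1.34, 4.49], [0.05, 2.63], [-2.56, 2.56]. Speed limits (rad/s): [2.57, 2.57, 3.14, 3.14, 3.14, 3.14].

### API

Orientations are given as a unit quaternion [x, y, z, w].
In Python, from rig import sensors, eyes, workorder, manip gives the robot as it stands. The module is installed in compiled form; this text tells all that it offers.
- The arm moves only by the tool arm_command, never from a script. Its argument "motion" is one flat list of numbers, 7 for each row, row after row: the shift along the tool's x, y, z in mm, then the turn, a rotation vector about the tool's x, y, z in rad, then the opening, from 0 (shut) to 1 (fully open). In form: [x, y, z, rx, ry, rz, claw, x, y, z, rx, ry, rz, claw, ...]. A call has 1 to 5 rows; each row shifts and turns the pose as measured when the row begins, along the tool's axes as they then stand; what a row does not reach is not made up. A row lasts 1/10 s, in which the tool goes at most 50 mm and 8.59 degrees, less where a joint would pass 70% of its speed; a pose out of reach is approached as far as the arm can. A call with a gripper value outside its range is refused whole. The fingers move at their own pace and stop on an object; "newtons" is the grip in N (left out, the last holds). Time passes only in rows, so rows that do not move let the fingers close. It gives the time, the measured TCP pose, the force and the opening at its end, in the units of the state.
- sensors.observe(): the state, without advancing time (a new reading comes with each control period).
- eyes.get_image(name): name is "side" or "top" or "wrist"; returns the picture (480x640x3 uint8, blue, green, red); there is no depth.
- eyes.get_calibration(name): a dict with "intrinsics" (3x3 intrinsics, pixels), "distortion" ([k1, k2, p1, p2, k3] as OpenCV has them; the pictures are not rectified), "camera_from_world" (4x4, takes a point from world to camera coordinates). Camera axes: x right, y up, looking along -z (the intrinsics and any distortion apply to the point x, -y, -z); pixel columns grow to the right and rows downward; lengths in mm; the calibration is good to about 2 mm. A picture is of the moment at which its call begins: read the wrist's pose just before it. get_calibration takes no time and is no camera call; for the wrist camera it gives the pose at the moment of the call.
- workorder.finish_job(): hands the job in, once; it reports no verdict.
The state is a dict: "time": time; "joints": joint angles; "joint_vel": joint speeds; "joint_torque": joint torques, N m; "tool_pos": TCP position; "orientation": TCP orientation; "force": force on the tool from outside, world axes, zero at the start; "ft_torque": the same for the moment, N m; "opening": finger opening in mm.
Only numpy, scipy, OpenCV 4.12 (cv2) and the standard library are available. Lean on these libraries where they do the work, as an engineer would, in place of code of your own. Each camera call takes 0.05 s, during which the arm holds its last target.

## Working session

There is one attempt and no reset: what is moved stays moved. The work goes in short steps, Python scripts to look and compute and a tool call to move; the robot and the scene stay as the last step left them, time stands still between calls to the robot, and variables do not carry over. Pictures are saved under pics/ and viewed, and the job is handed in when it is done.

Besides the shell and the picture viewer there is one more tool, called as name(argument=value, ...), one argument or row to a line, values as JSON. arm_command: Moves the arm, as the interface text tells. Its arguments: {"type":"object","properties":{"motion":{"type":"array","items":{"type":"number"}},"newtons":{"type":"number"}},"required":["motion"]}

```bash
mkdir -p pics; ls
python3 - <<'E'
from rig import sensors, eyes, workorder, manip
import cv2,json
s=sensors.observe();print(s,manip.pinch_z)
for n in ("top","side","wrist"):
    c=eyes.get_calibration(n);print(n,c)
    cv2.imwrite(f"pics/{n}0.png",eyes.get_image(n))
E
```

```text
pics
{'time': 0.0, 'joints': array([-1.14800518e+00,  3.20285906e-01,  1.56568535e+00,  6.65538211e-06,
        1.25736936e+00, -2.00034226e-02]), 'joint_vel': array([-9.89065525e-04,  3.92664695e-04,  5.65451754e-04, -1.44124925e-04,
        1.46055945e-03,  3.02747602e-05]), 'joint_torque': array([-1.14808404e-04, -4.12463379e+01, -2.31975567e+01,  7.25722150e-02,
        4.55878582e-02, -1.36813055e-04]), 'tool_pos': array([ 246.16265083, -519.08695083,  213.12126203]), 'orientation': array([-0.68972588, -0.15588089,  0.68996874, -0.15466899]), 'force': array([0.28681028, 0.11146918, 0.24796455]), 'ft_torque': array([-0.00759262, -0.01534945, -0.02029916]), 'opening': 91.20189054361734} 18.8
top {'intrinsics': array([[458.51462839,   0.        , 328.09642633],
       [  0.        , 458.51462839, 234.27109894],
       [  0.        ,   0.        ,   1.        ]]), 'distortion': array([-0.02702031,  0.        ,  0.        ,  0.        ,  0.        ]), 'camera_from_world': array([[-4.80143444e-04, -9.99884777e-01,  1.51724160e-02,
        -2.21228106e+01],
       [ 9.87818380e-01,  1.
[... 771 characters left out ...]
 0.00000000e+00,  0.00000000e+00,  0.00000000e+00,
         1.00000000e+00]])}
wrist {'intrinsics': array([[415.16660493,   0.        , 319.18717091],
       [  0.        , 415.16660493, 240.88069228],
       [  0.        ,   0.        ,   1.        ]]), 'distortion': array([-0.0302145,  0.       ,  0.       ,  0.       ,  0.       ]), 'camera_from_world': array([[ 4.28945999e-01, -9.03328421e-01, -1.75897270e-03,
        -5.74531866e+02],
       [ 8.61948490e-01,  4.09877772e-01, -2.98404109e-01,
         3.41102293e+01],
       [ 2.70277877e-01,  1.26483105e-01,  9.54437999e-01,
        -3.92684252e+02],
       [ 0.00000000e+00,  0.00000000e+00,  0.00000000e+00,
         1.00000000e+00]])}
```

View pics/top0.png

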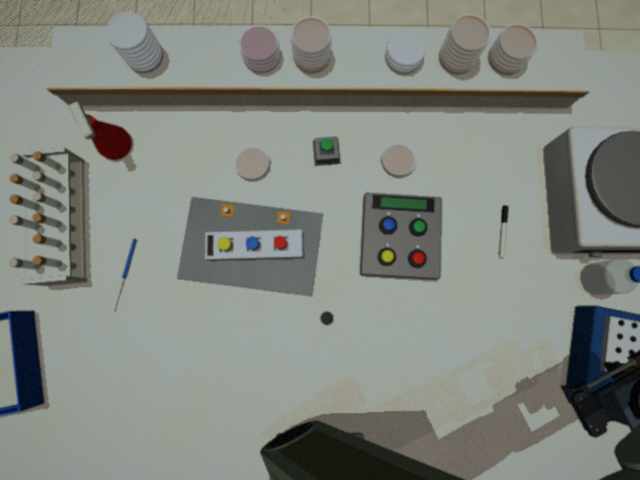

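View pics/side0.png

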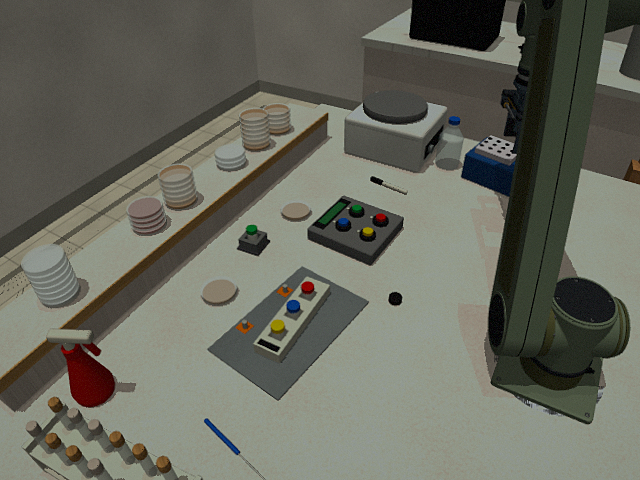

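Run:
```python
import cv2
im=cv2.imread('pics/top0.png')
cv2.imwrite('pics/c1.png',cv2.resize(im[100:300,180:440],None,fx=3,fy=3,interpolation=cv2.INTER_CUBIC)[:600,:800])
cv2.imwrite('pics/c2.png',cv2.resize(im[60:260,400:640],None,fx=3,fy=3,interpolation=cv2.INTER_CUBIC)[:600,:800])
```

```text
(no output)
```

View pics/c1.png

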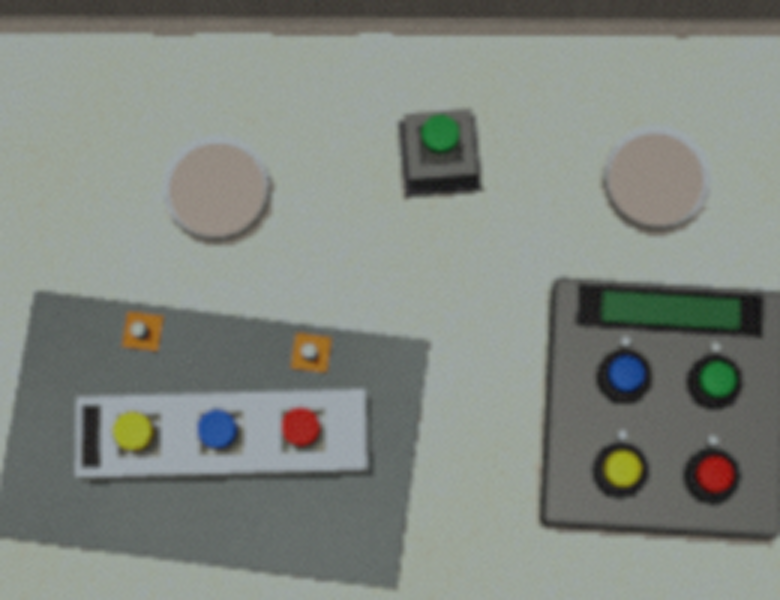

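Run:
```python
import cv2
im=cv2.imread('pics/top0.png')
cv2.imwrite('pics/c3.png',cv2.resize(im[185:285,350:450],None,fx=6,fy=6,interpolation=cv2.INTER_CUBIC))
```

```text
(no output)
```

View pics/c3.png

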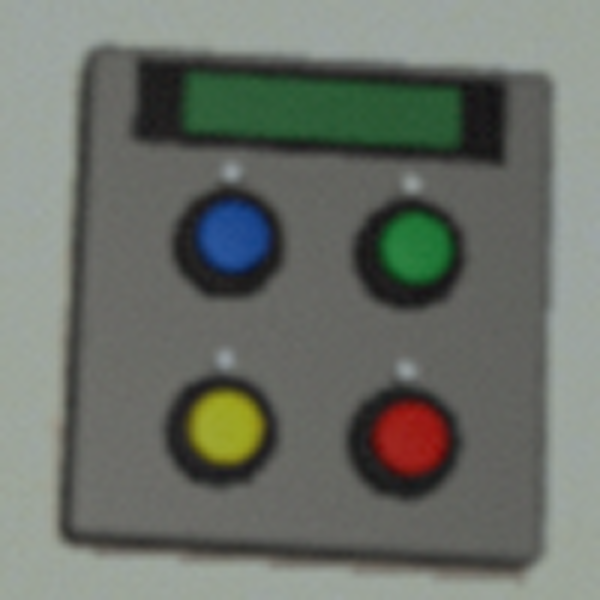

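The top view shows the strip (yellow, blue, red from the black bar) just below the two pins. The spare green vial is in the block. The keys in the 6x crop are blue (236,236), green (417,248), yellow (227,427) and red (411,438).

```bash
cat > h.py <<'E'
from rig import sensors, eyes, workorder, manip
import cv2, numpy as np
def w(n,px,z,cal=None):
    c=cal or eyes.get_calibration(n)
    p=cv2.undistortPoints(np.array([[px]],float),c['intrinsics'],c['distortion'])[0,0]
    M=c['camera_from_world'];R=M[:3,:3];C=-R.T@M[:3,3]
    d=R.T@np.array([p[0],-p[1],-1]);return C+d*(z-C[2])/d[2]
def proj(n,P,cal=None):
    c=cal or eyes.get_calibration(n)
    q=c['camera_from_world']@np.append(P,1.)
    return cv2.projectPoints(np.array([[[q[0],-q[1],-q[2]]]]),np.zeros(3),np.zeros(3),c['intrinsics'],c['distortion'])[0].ravel()
E
python3 - <<'E'
from h import *
np.set_printoptions(precision=1,suppress=True)
def c1(x,y):return ((x+.5)/3-.5+180,(y+.5)/3-.5+100)
def c3(x,y):return ((x+.5)/6-.5+350,(y+.5)/6-.5+185)
def dk(x,y,z):return None
for k,p,z in [('pinL',(139,330),26),('pinR',(309,352),26),('s1',(75,397),34),('s2',(366,389),34),('s3',(369,471),34),('s4',(75,478),34),('stFL',(36,292),6),('stFR',(429,341),6),('stNR',(397,588),6),('vy',(133,431),62),('vb',(217,429),62),('vr',(301,427),62),('block',(440,150),34),('dishL',(218,190),16),('dishR',(656,180),16)]:
    print(k,w('top',c1(*p),z))
for k,p in [('blue',(236,236)),('green',(417,248)),('yellow',(227,427)),('red',(411,438))]:
    P=w('top',c3(*p),62);print(k,P,proj('side',P))
P=w('top',c1(139,330),26);print(proj('side',P),proj('side',w('top',c1(309,352),26)))
print(w('top',(327,318),16))
im=cv2.imread('pics/side0.png')
cv2.imwrite('pics/s1.png',cv2.resize(im[190:390,200:420],None,fx=3,fy=3,interpolation=cv2.INTER_CUBIC))
E
```

```text
pinL [624.  225.4  26. ]
pinR [606.2  87.9  26. ]
s1 [567.7 272.7  34. ]
s2 [574.7  41.3  34. ]
s3 [509.   38.4  34. ]
s4 [503.1 270.1  34. ]
stFL [660.1 315.9   6. ]
stFR [619.5  -8.9   6. ]
stNR [417.9  16.4   6. ]
vy [536.7 219.7  62. ]
vb [538.4 154.9  62. ]
vr [540.   90.1  62. ]
block [773.8 -17.6  34. ]
dishL [744.8 166.3  16. ]
dishR [ 755.  -198.1   16. ]
blue [ 583.2 -164.    62. ] [342.9 219.6]
green [ 578.6 -234.8   62. ] [356.3 206.4]
yellow [ 508.3 -158.9   62. ] [367.4 229.3]
red [ 504.1 -230.2   62. ] [380.2 215.3]
[244.8 320.4] [285.  284.9]
[365.3 -19.5  16. ]
```

View pics/s1.png

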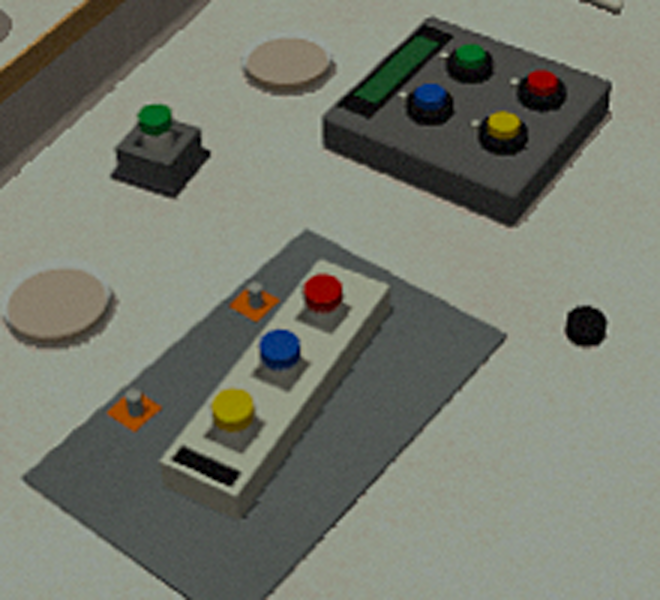

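```bash
cat >> h.py <<'E'
from scipy.spatial.transform import Rotation as Ro
np.set_printoptions(precision=2,suppress=True)
def go(P,yaxis=None,claw=None):
    """shift in tool axes to world P, and total rotvec to bring tool x down, y along yaxis"""
    s=sensors.observe();R=Ro.from_quat(s['orientation'])
    d=R.inv().apply(np.array(P)-s['tool_pos'])
    print('pos',s['tool_pos'],'axes y',R.as_matrix()[:,1],'z',R.as_matrix()[:,2],'x',R.as_matrix()[:,0])
    print('shift tool',d,'F',s['force'],'op',s['opening'],'t',s['time'],'q',s['joints'])
    if yaxis is not None:
        for sg in (1,-1):
            y=sg*np.array(yaxis,float);y/=np.linalg.norm(y);x=np.array([0,0,-1.]);z=np.cross(x,y)
            G=Ro.from_matrix(np.c_[x,y,z]);print('rotvec',sg,(R.inv()*G).as_rotvec())
E
python3 -c "
from h import *
go([451.5,177.8,120],[.128,.9917,0])"
```

```text
pos [ 246.22 -519.21  213.32] axes y [ 0.43 -0.9  -0.  ] z [-0.9  -0.43 -0.  ] x [-0.  0. -1.]
shift tool [  94.05 -541.69 -484.15] F [ 0.06  1.38 -0.44] op 91.14217981180248 t 0.15 q [-1.15  0.32  1.57 -0.    1.26 -0.02]
rotvec 1 [-2.57 -0.    0.  ]
rotvec -1 [0.57 0.   0.  ]
```

arm_command(
  motion=[0,-36,-32,0,0,0,1,0,-36,-32,0,0,0,1,0,-36,-32,0,0,0,1,0,-36,-32,0,0,0,1,0,-36,-32,0,0,0,1],
)

```text
time: 0.65
tool_pos: [314.4, -285.9, 210.4]
orientation: [-0.69, -0.153, 0.691, -0.151]
force: [0.7, 1.0, -0.1]
opening: 91.2
```

arm_command(
  motion=[0,-36,-32,0,0,0,1,0,-36,-32,0,0,0,1,0,-36,-32,0,0,0,1,0,-36,-32,0,0,0,1,0,-36,-32,0,0,0,1],
)

```text
time: 1.15
tool_pos: [384.3, -45.9, 210.8]
orientation: [0.691, 0.151, -0.691, 0.15]
force: [1.8, -0.7, 0.3]
opening: 91.0
```

arm_command(
  motion=[0,-36,-32,0,0,0,1,0,-36,-32,0,0,0,1,0,-36,-32,0,0,0,1,0,-36,-32,0,0,0,1,0,-36,-32,0,0,0,1],
)

```text
time: 1.65
tool_pos: [454.5, 194.3, 211.4]
orientation: [0.692, 0.151, -0.69, 0.151]
force: [1.4, -1.2, 0.3]
opening: 91.2
```

arm_command(
  motion=[0,0,0,0.114,0,0,1,0,0,0,0.114,0,0,1,0,0,0,0.114,0,0,1,0,0,0,0.114,0,0,1,0,0,0,0.114,0,0,1],
)

```text
time: 2.15
tool_pos: [454.9, 202.3, 208.9]
orientation: [-0.705, 0.052, 0.705, 0.053]
force: [-0.6, -0.2, 0.8]
opening: 91.6
```

```bash
python3 -c "
from h import *
go([451.5,177.8,120],[.128,.9917,0])
cv2.imwrite('pics/w1.png',eyes.get_image('wrist'))
c=eyes.get_calibration('wrist')
for P in ([624,225.4,26],[606.2,87.9,26],[583,-164,62],[508,-159,62]):print(proj('wrist',P,c))
np.save('cw1.npy',c,allow_pickle=True)
"
```

```text
pos [454.88 202.26 208.89] axes y [-0.15 -0.99 -0.  ] z [-0.99  0.15  0.  ] x [-0.  0. -1.]
shift tool [88.86 24.79 -0.35] F [-0.62 -0.2   0.75] op 91.56562966026 t 2.15 q [0.39 0.2  1.74 0.   1.2  2.11]
rotvec 1 [ 3.12  0.   -0.  ]
rotvec -1 [-0.02  0.    0.  ]
[255.44   4.58]
[436.91   0.29]
[806.45 -25.84]
[785.34  85.93]
```

View pics/w1.png

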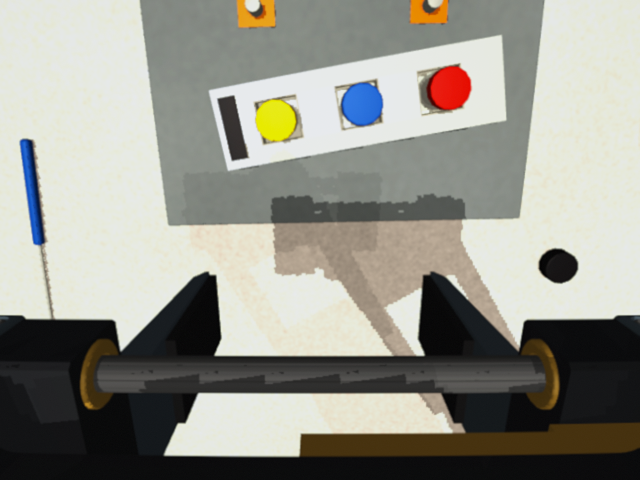

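```bash
python3 - <<'E'
from h import *
c=np.load('cw1.npy',allow_pickle=True).item()
a=w('wrist',(168.5,224.5),6,c);b=w('wrist',(520,216.5),6,c);print(a,b,np.arctan2(b[0]-a[0],a[1]-b[1]))
print(w('wrist',(145,20),6,c),w('wrist',(543,20),6,c))
im=cv2.imread('pics/w1.png');cv2.imwrite('pics/w1c.png',cv2.resize(im[0:60,220:470],None,fx=3,fy=3))
im=cv2.imread('pics/top0.png')
# stage edges from top: far edge fit
E
python3 - <<'E'
from h import *
im=cv2.imread('pics/top0.png');g=cv2.cvtColor(im,cv2.COLOR_BGR2HSV)
# line subpixel for far & near stage edges: find max vertical gradient per column
gr=cv2.cvtColor(im,cv2.COLOR_BGR2GRAY).astype(float)
gr=cv2.GaussianBlur(gr,(0,0),1)
for name,x0,x1,f in [('far',200,315,lambda x:197.5+(x-192)*(213.7-197.5)/(322.7-192)),('near',190,305,lambda x:279+(x-180)*(296-279)/(312-180))]:
    pts=[]
    for x in range(x0,x1):
        y=int(round(f(x)));col=np.abs(np.diff(gr[y-4:y+5,x]));pts.append((x,y-4+.5+(col*np.arange(8)).sum()/col.sum()))
    p=np.polyfit(*np.array(pts).T,1)
    r=np.array(pts);res=r[:,1]-np.polyval(p,r[:,0]);r=r[abs(res)<1.];p=np.polyfit(*r.T,1)
    A,B=[w('top',(x,np.polyval(p,x)),6) for x in(x0,x1)];print(name,A,B,np.arctan2(A[0]-B[0],A[1]-B[1]))
E
```

```text
[460.53 343.78   6.  ] [418.56  18.23   6.  ] -0.12820732353316708
[632.16 319.1    6.  ] [583.29  -3.43   6.  ]
far [658.9  295.14   6.  ] [622.5   10.02   6.  ] 0.1269941984445038
near [454.09 310.48   6.  ] [418.49  33.22   6.  ] 0.12769477344427052
```

View pics/w1c.png

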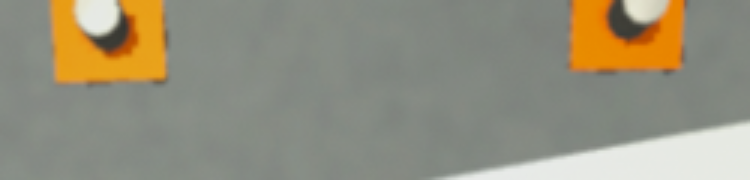

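arm_command(
  motion=[30,12,0,-0.02,0,0,1,40,12,0,0,0,0,1,40,0,0,0,0,0,1,30,0,0,0,0,0,1,0,0,0,0,0,0,1],
)

```text
time: 2.7
tool_pos: [453.0, 178.6, 66.2]
orientation: [0.707, -0.042, -0.704, -0.044]
force: [-0.3, -0.7, -0.1]
opening: 91.1
```

```bash
python3 -c "
from h import *
go([451.5,177.8,14],[.128,.9917,0])
cv2.imwrite('pics/w2.png',eyes.get_image('wrist'))
"
```

```text
pos [453.01 178.56  66.16] axes y [-0.12 -0.99 -0.  ] z [-0.99  0.12 -0.  ] x [ 0.  0. -1.]
shift tool [52.15  1.14  1.64] F [-0.29 -0.73 -0.11] op 91.08954185415945 t 2.7 q [0.35 0.33 1.97 0.   0.83 2.04]
rotvec 1 [-3.13 -0.01 -0.01]
rotvec -1 [ 0.01 -0.    0.  ]
```

View pics/w2.png

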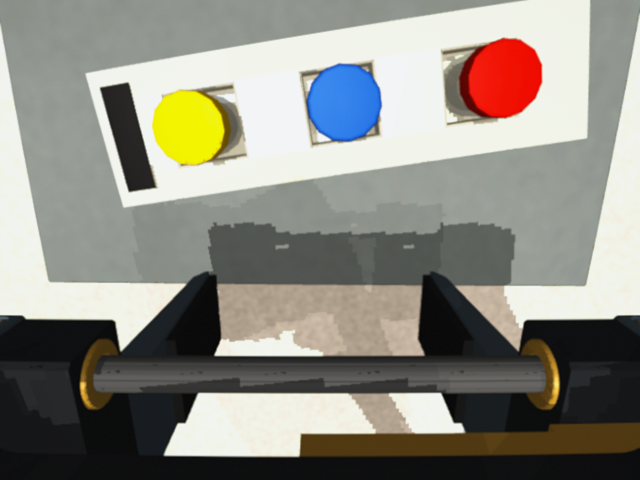

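arm_command(
  motion=[20,0,0,0.01,0,0,1,20,0,0,0,0,0,1,10,0,0,0,0,0,1,0,0,0,0,0,0,1],
)

```text
time: 3.15
tool_pos: [461.2, 181.9, 23.4]
orientation: [0.713, -0.041, -0.698, -0.049]
force: [-0.1, -0.7, -0.8]
opening: 91.3
```

```bash
python3 -c "
from h import *
go([451.5,177.8,14],[.128,.9917,0])
n=np.array([.9917,-.128]);print((sensors.observe()['tool_pos'][:2]-[615.1,156.65])@n)
"
```

```text
pos [461.22 181.88  23.4 ] axes y [-0.13 -0.99 -0.01] z [-0.99  0.13 -0.02] x [ 0.02  0.01 -1.  ]
shift tool [9.15 5.4  9.31] F [-0.08 -0.74 -0.83] op 91.26599682991566 t 3.15 q [0.35 0.4  2.01 0.   0.71 2.05]
rotvec 1 [-3.14 -0.02 -0.03]
rotvec -1 [ 0.   -0.02  0.01]
-155.83152326273583
```

arm_command(
  motion=[8,5,3,0,-0.02,0.01,1,0,0,0,0,0,0,1],
)

```text
time: 3.35
tool_pos: [459.3, 177.8, 17.1]
orientation: [0.707, -0.044, -0.705, -0.046]
force: [-0.7, -0.1, -0.2]
opening: 90.9
```

```bash
python3 -c "
from h import *
go([451.5,177.8,14],[.128,.9917,0])
n=np.array([.9917,-.128]);print((sensors.observe()['tool_pos'][:2]-[615.1,156.65])@n)
cv2.imwrite('pics/w3.png',eyes.get_image('wrist'))
cv2.imwrite('pics/s3.png',cv2.resize(eyes.get_image('side')[190:390,200:440],None,fx=3,fy=3))
"
```

```text
pos [459.3  177.81  17.13] axes y [-0.13 -0.99 -0.  ] z [-0.99  0.13 -0.  ] x [ 0.  0. -1.]
shift tool [3.11 1.01 7.75] F [-0.72 -0.07 -0.21] op 90.92341280890545 t 3.35 q [0.34 0.41 2.01 0.   0.71 2.04]
rotvec 1 [-3.14 -0.01 -0.  ]
rotvec -1 [ 0. -0.  0.]
-157.21089333383662
```

View pics/s3.png

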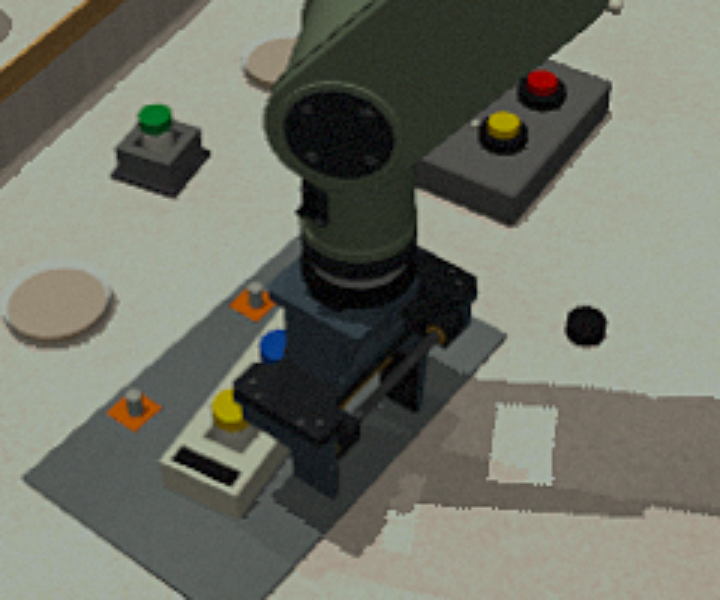

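View pics/w3.png

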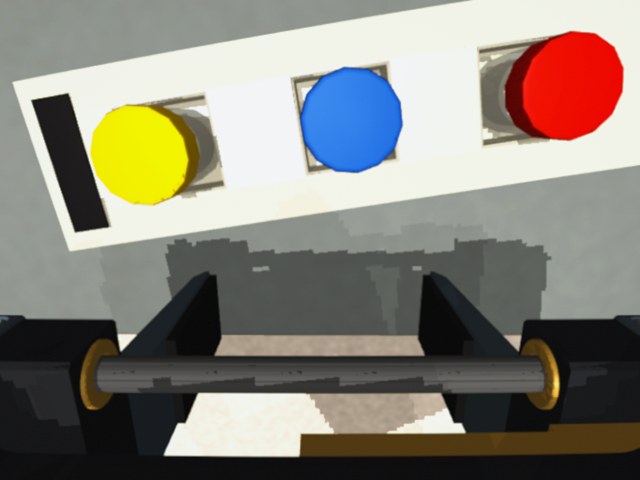

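arm_command(
  motion=[3,0,-4,0,0,0,1,0,0,-6,0,0,0,1,0,0,-6,0,0,0,1,0,0,-5,0,0,0,1,0,0,-5,0,0,0,1],
)

```text
time: 3.95
tool_pos: [487.2, 175.1, 15.6]
orientation: [0.707, -0.043, -0.704, -0.047]
force: [-2.8, 1.3, 2.3]
opening: 91.5
```

```bash
cat >> h.py <<'E'
def st(n=None):
    go([615.1-86*.9917,156.65+86*.128,14],[.128,.9917,0])
    nn=np.array([.9917,-.128]);print('n',(sensors.observe()['tool_pos'][:2]-[615.1,156.65])@nn)
    if n:cv2.imwrite('pics/%s.png'%n,eyes.get_image('wrist'))
E
python3 -c "
from h import *
st('w4')
"
```

```text
pos [487.23 175.09  15.64] axes y [-0.13 -0.99 -0.01] z [-0.99  0.13 -0.  ] x [ 0.  0. -1.]
shift tool [  1.8    2.   -43.17] F [-2.84  1.29  2.35] op 91.47392393372459 t 3.95 q [0.32 0.44 1.96 0.   0.74 2.02]
rotvec 1 [-3.14 -0.01 -0.01]
rotvec -1 [ 0.   -0.    0.01]
n -129.16864600650524
```

View pics/w4.png

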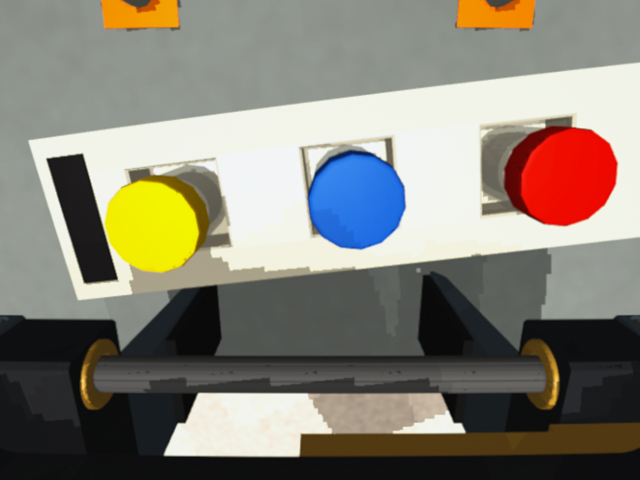

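arm_command(
  motion=[0,0,-5,0,0,0,1,0,0,-5,0,0,0,1,0,0,-5,0,0,0,1,0,0,-5,0,0,0,1,0,0,-5,0,0,0,1],
)

```text
time: 4.5
tool_pos: [511.9, 171.7, 15.5]
orientation: [-0.705, 0.043, 0.706, 0.046]
force: [-5.8, 1.2, 4.6]
opening: 90.7
```

```bash
python3 -c "
from h import *
st('w5')
"
```

```text
pos [511.91 171.71  15.53] axes y [-0.13 -0.99 -0.  ] z [-0.99  0.13  0.  ] x [-0.  0. -1.]
shift tool [  1.51   1.76 -18.27] F [-5.82  1.18  4.57] op 90.66011835605053 t 4.5 q [0.3  0.47 1.9  0.01 0.77 1.99]
rotvec 1 [-3.14 -0.01  0.  ]
rotvec -1 [0. 0. 0.]
n -104.26147563611572
```

View pics/w5.png

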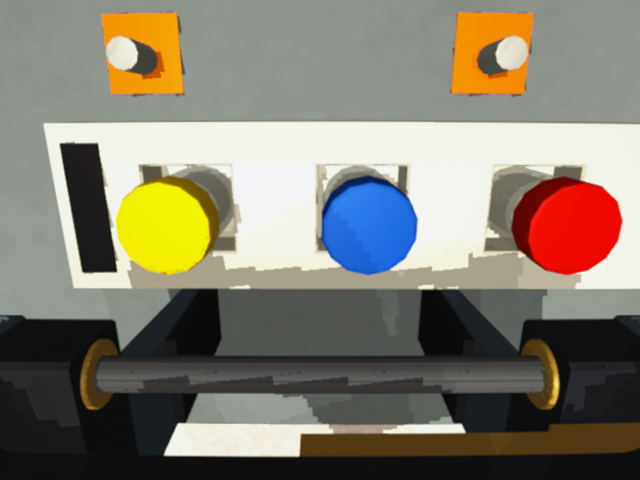

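arm_command(
  motion=[0,0,-4,0,0,0,1,0,0,-4,0,0,0,1,0,0,-4,0,0,0,1,0,0,-2,0,0,0,1],
)

```text
time: 4.95
tool_pos: [525.1, 169.1, 15.3]
orientation: [-0.704, 0.045, 0.708, 0.047]
force: [-5.3, 2.0, 4.4]
opening: 91.4
```

```bash
python3 -c "
from h import *
st('w6')
"
```

```text
pos [525.11 169.1   15.32] axes y [-0.13 -0.99 -0.  ] z [-0.99  0.13  0.01] x [-0.01  0.   -1.  ]
shift tool [ 1.29  0.82 -4.86] F [-5.31  2.01  4.43] op 91.41965605228452 t 4.95 q [0.29 0.49 1.87 0.01 0.79 1.98]
rotvec 1 [ 3.14  0.   -0.01]
rotvec -1 [-0.    0.01  0.  ]
n -90.83525320892895
```

View pics/w6.png

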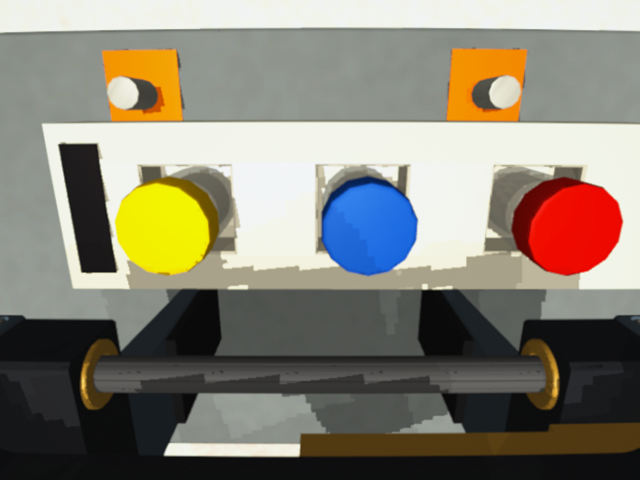

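arm_command(
  motion=[0,0,-2,0,0,0,1,0,0,-2,0,0,0,1,0,0,-1.5,0,0,0,1],
)

```text
time: 5.3
tool_pos: [529.3, 168.2, 15.2]
orientation: [-0.703, 0.045, 0.709, 0.047]
force: [-6.0, 1.8, 5.4]
opening: 91.2
```

arm_command(
  motion=[0,0,-1.5,0,0,0,1],
)

```text
time: 5.4
tool_pos: [529.4, 168.1, 15.3]
orientation: [-0.701, 0.045, 0.71, 0.047]
force: [-8.6, 2.7, 7.2]
opening: 91.3
```

arm_command(
  motion=[0,0,-1.5,0,0,0,1],
)

```text
time: 5.5
tool_pos: [529.3, 168.1, 15.3]
orientation: [-0.7, 0.045, 0.711, 0.047]
force: [-7.8, 2.3, 6.4]
opening: 91.2
```

arm_command(
  motion=[0,0,-4,0,0,0,1,0,0,-4,0,0,0,1],
)

```text
time: 5.7
tool_pos: [529.3, 168.0, 15.5]
orientation: [-0.694, 0.045, 0.717, 0.047]
force: [-14.4, 3.9, 11.6]
opening: 90.8
```

```bash
python3 -c "
from h import *
st('w7')
c=eyes.get_calibration('wrist');np.save('cw7.npy',c,allow_pickle=True)
im=cv2.imread('pics/w7.png');cv2.imwrite('pics/w7c.png',cv2.resize(im[60:160,60:310],None,fx=3,fy=3,interpolation=cv2.INTER_CUBIC))
cv2.imwrite('pics/w7d.png',cv2.resize(im[60:160,390:640],None,fx=3,fy=3,interpolation=cv2.INTER_CUBIC))
"
```

```text
pos [529.31 167.97  15.53] axes y [-0.13 -0.99  0.  ] z [-0.99  0.13  0.03] x [-0.03  0.   -1.  ]
shift tool [ 1.51  0.25 -0.59] F [-14.41   3.89  11.65] op 90.83730217150477 t 5.7 q [0.28 0.5  1.84 0.02 0.83 1.97]
rotvec 1 [ 3.14 -0.   -0.05]
rotvec -1 [-0.    0.03 -0.  ]
n -86.53184164856862
```

View pics/w7c.png

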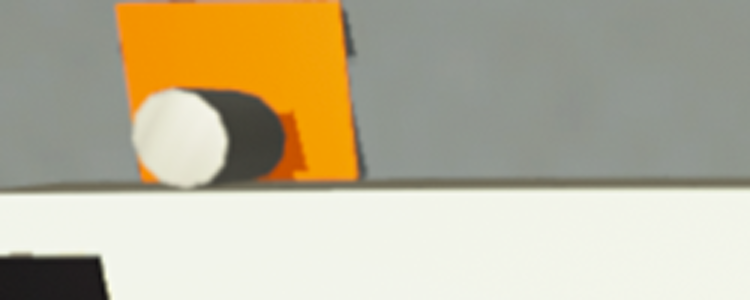

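View pics/w7d.png

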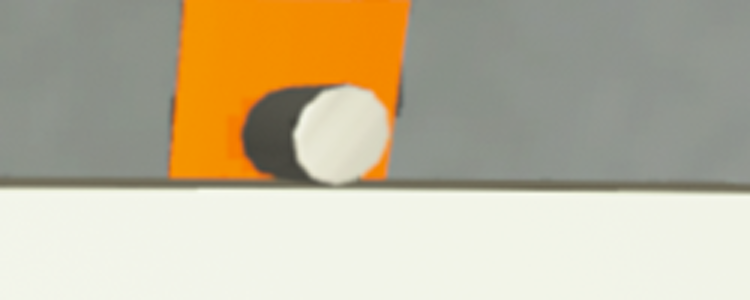

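arm_command(
  motion=[0,0,2,0,0,0,1,0,0,6,0,0,0,1,0,0,15,0,0.03,0,1,0,0,10,0,0,0,1,-5,0,0,0,0,0,1],
)

```text
time: 6.25
tool_pos: [500.3, 172.4, 21.2]
orientation: [0.709, -0.045, -0.702, -0.046]
force: [-0.3, 0.2, -0.2]
opening: 91.2
```

```bash
python3 -c "
from h import *
st('w8')
"
```

```text
pos [500.25 172.37  21.21] axes y [-0.13 -0.99 -0.  ] z [-0.99  0.13 -0.01] x [ 0.01  0.   -1.  ]
shift tool [  7.48   0.89 -29.86] F [-0.27  0.19 -0.18] op 91.16670570243564 t 6.25 q [ 0.31  0.44  1.93 -0.    0.76  2.01]
rotvec 1 [3.14 0.   0.01]
rotvec -1 [-0.   -0.01  0.  ]
n -115.90664470589266
```

View pics/w8.png

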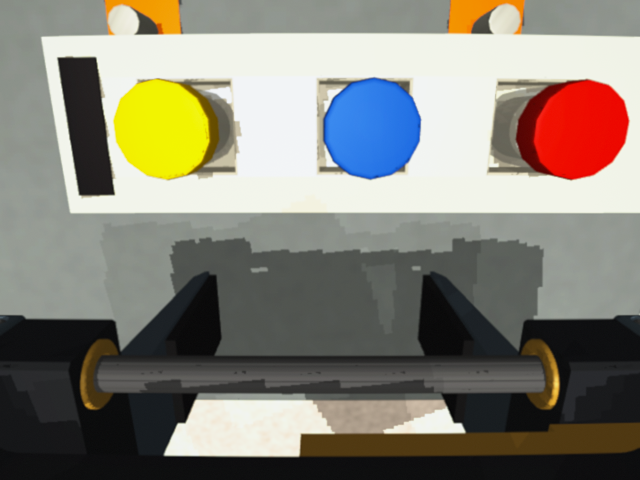

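arm_command(
  motion=[-25,0,5,0,0,0,0.5,-35,0,0,0,0,0,0,-35,0,0,0,0,0,0,-25,0,0,0,0,0,0,0,0,0,0,0,0,0],
)

```text
time: 6.8
tool_pos: [501.5, 173.4, 148.8]
orientation: [0.713, -0.044, -0.699, -0.047]
force: [-0.1, 0.5, 0.3]
opening: 54.3
```

```bash
python3 -c "
from h import *
go([508.3,-158.9,130],[.128,.9917,0])
"
```

```text
pos [501.52 173.42 148.78] axes y [-0.13 -0.99 -0.01] z [-0.99  0.13 -0.02] x [ 0.02  0.   -1.  ]
shift tool [ 17.93 328.76 -49.32] F [-0.13  0.48  0.29] op 54.33159312403305 t 6.8 q [ 0.31  0.29  1.78 -0.    1.05  2.02]
rotvec 1 [3.14 0.01 0.03]
rotvec -1 [-0.   -0.02  0.01]
```

arm_command(
  motion=[0,41,3,0,-0.02,0,0,0,41,3,0,0,0,0,0,41,4,0,0,0,0,0,41,4,0,0,0,0,0,41,4,0,0,0,0],
)

```text
time: 7.3
tool_pos: [462.0, -30.3, 146.0]
orientation: [0.708, -0.04, -0.704, -0.045]
force: [1.0, -0.7, 0.5]
opening: 14.2
```

arm_command(
  motion=[0,41,3,0,0,0,0,0,41,3,0,0,0,0,0,38,4,0,0,0,0,0,0,0,0,0,0,0],
)

```text
time: 7.7
tool_pos: [436.3, -158.1, 142.3]
orientation: [0.708, -0.042, -0.704, -0.047]
force: [-0.3, 1.4, 0.1]
opening: 0.4
```

```bash
python3 -c "
from h import *
go([508.3,-158.9,130],[.128,.9917,0])
c=eyes.get_calibration('wrist');np.save('cw9.npy',c,allow_pickle=True)
cv2.imwrite('pics/w9.png',eyes.get_image('wrist'))
cv2.imwrite('pics/t9.png',eyes.get_image('top'))
for P in [ [ 583.2,-164., 62.],[ 578.6,-234.8,62],[ 508.3,-158.9,62],[504.1,-230.2,62]]:print(proj('wrist',P,c))
"
```

```text
pos [ 436.3  -158.1   142.34] axes y [-0.13 -0.99 -0.01] z [-0.99  0.13 -0.01] x [ 0.01  0.01 -1.  ]
shift tool [ 12.78  -8.16 -71.47] F [-0.26  1.43  0.11] op 0.36909045243788374 t 7.7 q [-0.38  0.21  1.92  0.01  1.01  1.31]
rotvec 1 [-3.14 -0.01 -0.01]
rotvec -1 [ 0.   -0.01  0.01]
[296.43  -5.49]
[427.74 -13.98]
[305.57 136.19]
[427.01 128.15]
```

View pics/w9.png

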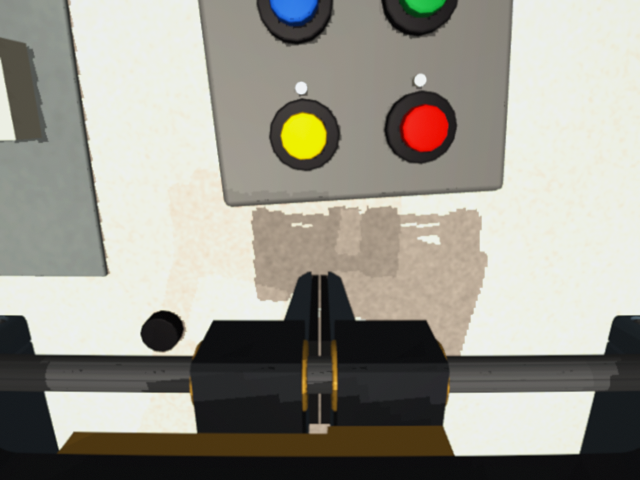

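View pics/t9.png

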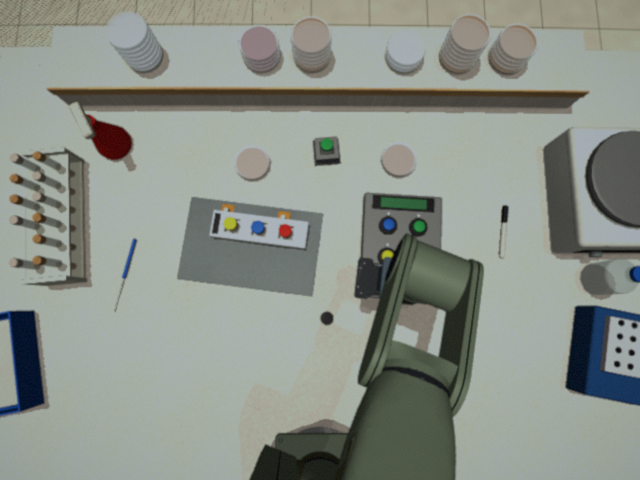

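arm_command(
  motion=[10,-4,-36,0,-0.01,0.01,0,20,-4,-36,0,0,0,0,15,0,0,0,0,0,0,0,0,0,0,0,0,0],
)

```text
time: 8.2
tool_pos: [513.1, -151.5, 95.0]
orientation: [-0.704, 0.042, 0.708, 0.042]
force: [-0.4, -0.6, -0.8]
opening: 0.3
```

```bash
python3 -c "
from h import *
go([508,-159.,64],[.128,.9917,0])
"
```

```text
pos [ 513.06 -151.54   95.  ] axes y [-0.12 -0.99  0.  ] z [-0.99  0.12  0.  ] x [-0. -0. -1.]
shift tool [31.02  7.98  3.99] F [-0.41 -0.59 -0.85] op 0.297922902226897 t 8.2 q [-0.31  0.37  1.82 -0.    0.96  1.38]
rotvec 1 [-3.13  0.    0.01]
rotvec -1 [ 0.01  0.   -0.  ]
```

arm_command(
  motion=[10,7,4,0.01,0,0,0,12,0,0,0,0,0,0,0,0,0,0,0,0,0],
)

```text
time: 8.5
tool_pos: [507.9, -156.3, 72.0]
orientation: [-0.704, 0.045, 0.707, 0.045]
force: [-0.6, -0.0, -0.4]
opening: 0.3
```

```bash
python3 -c "
from h import *
go([508,-159.,62],[.128,.9917,0])
cv2.imwrite('pics/s10.png',cv2.resize(eyes.get_image('side')[150:300,280:480],None,fx=4,fy=4))
"
```

```text
pos [ 507.85 -156.32   71.95] axes y [-0.13 -0.99  0.  ] z [-0.99  0.13  0.  ] x [-0. -0. -1.]
shift tool [ 9.95  2.64 -0.53] F [-0.61 -0.02 -0.35] op 0.32518331788388816 t 8.5 q [-0.32  0.39  1.86 -0.    0.9   1.38]
rotvec 1 [-3.14  0.    0.01]
rotvec -1 [ 0.  0. -0.]
```

View pics/s10.png

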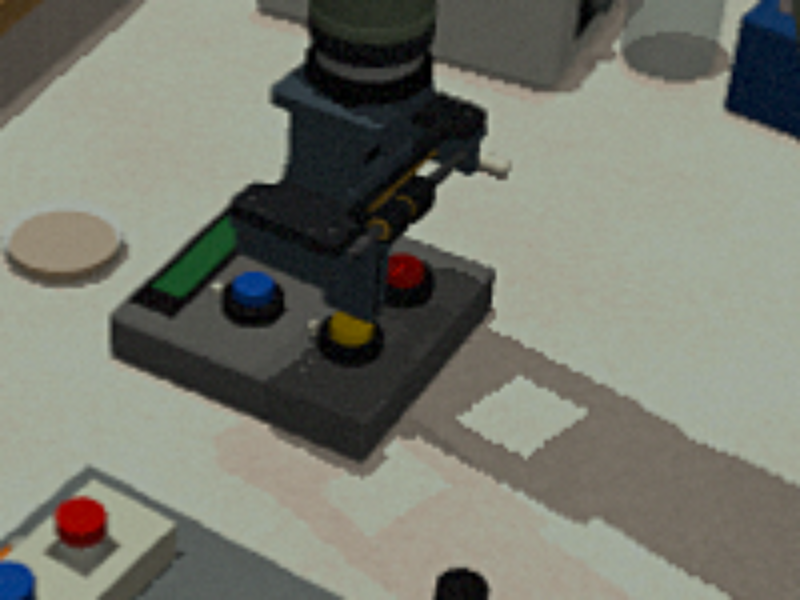

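arm_command(
  motion=[6,2,0,0,0,0,0,4,0,0,0,0,0,0,4,0,0,0,0,0,0],
)

```text
time: 8.85
tool_pos: [508.7, -159.1, 59.7]
orientation: [0.706, -0.046, -0.705, -0.045]
force: [0.1, 1.0, 2.4]
opening: 0.5
```

arm_command(
  motion=[3,0,0,0,0,0,0],
)

```text
time: 8.95
tool_pos: [508.7, -159.2, 56.9]
orientation: [0.706, -0.046, -0.705, -0.045]
force: [-1.3, 1.2, 4.5]
opening: 0.1
```

arm_command(
  motion=[4,0,0,0,0,0,0,4,0,0,0,0,0,0],
)

```text
time: 9.15
tool_pos: [508.9, -159.2, 55.8]
orientation: [0.706, -0.046, -0.705, -0.045]
force: [-10.5, 3.6, 39.7]
opening: 0.9
```

arm_command(
  motion=[-5,0,0,0,0,0,0,-15,0,0,0,0,0,0,-15,0,0,0,0,0,0,0,0,0,0,0,0,0],
)

```text
time: 9.55
tool_pos: [509.3, -159.5, 94.0]
orientation: [0.708, -0.046, -0.704, -0.044]
force: [-0.5, -0.4, 0.4]
opening: 0.6
```

```bash
python3 -c "
from h import *
go([583,-164,72],[.128,.9917,0])
cv2.imwrite('pics/s11.png',cv2.resize(eyes.get_image('side')[150:300,280:480],None,fx=4,fy=4))
"
```

```text
pos [ 509.28 -159.5    93.97] axes y [-0.13 -0.99  0.  ] z [-0.99  0.13 -0.01] x [ 0.01 -0.   -1.  ]
shift tool [ 22.37  -5.01 -73.57] F [-0.51 -0.4   0.38] op 0.623639087624994 t 9.55 q [-0.32  0.36  1.84 -0.    0.94  1.38]
rotvec 1 [-3.14  0.   -0.01]
rotvec -1 [ 0.   -0.01 -0.  ]
```

View pics/s11.png

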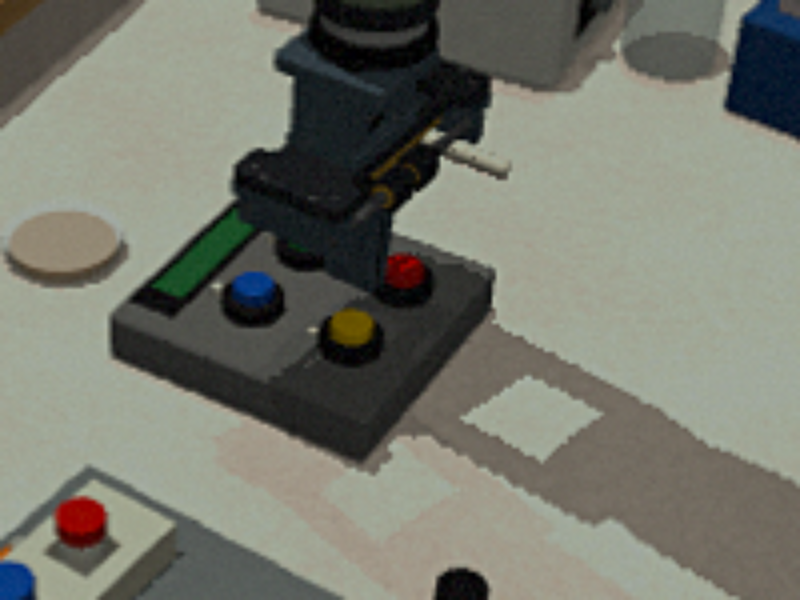

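arm_command(
  motion=[0,-2,-37,0,-0.01,0,0,0,-3,-36,0,0,0,0,0,0,0,0,0,0,0],
)

```text
time: 9.9
tool_pos: [580.3, -163.1, 89.0]
orientation: [-0.701, 0.046, 0.71, 0.045]
force: [0.5, -0.4, -0.1]
opening: 0.6
```

```bash
python3 -c "
from h import *
go([583,-164,70],[.128,.9917,0])
"
```

```text
pos [ 580.26 -163.14   88.99] axes y [-0.13 -0.99  0.  ] z [-0.99  0.13  0.01] x [-0.01  0.   -1.  ]
shift tool [18.96  0.47 -3.07] F [ 0.5  -0.38 -0.09] op 0.6112723533142543 t 9.9 q [-0.29  0.47  1.66 -0.    1.02  1.41]
rotvec 1 [ 3.14 -0.   -0.02]
rotvec -1 [-0.    0.01 -0.  ]
```

arm_command(
  motion=[18,0,-2,0,0.01,0,0,0,0,0,0,0,0,0],
)

```text
time: 10.1
tool_pos: [580.9, -163.0, 67.8]
orientation: [-0.703, 0.045, 0.708, 0.045]
force: [-0.3, -0.3, -0.6]
opening: 0.1
```

```bash
python3 -c "
from h import *
go([583,-164,62],[.128,.9917,0])
cv2.imwrite('pics/s12.png',cv2.resize(eyes.get_image('side')[150:300,280:480],None,fx=4,fy=4))
"
```

```text
pos [ 580.86 -162.96   67.78] axes y [-0.13 -0.99  0.  ] z [-0.99  0.13  0.01] x [-0.01 -0.   -1.  ]
shift tool [ 5.77  0.76 -2.3 ] F [-0.34 -0.3  -0.61] op 0.10079356889034245 t 10.1 q [-0.29  0.49  1.69 -0.    0.97  1.41]
rotvec 1 [-3.14  0.    0.01]
rotvec -1 [ 0.    0.01 -0.  ]
```

View pics/s12.png

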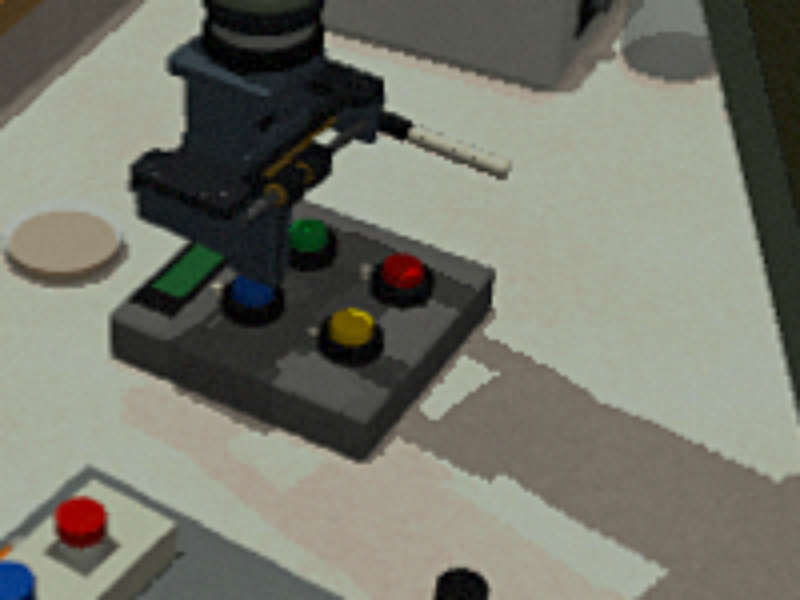

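arm_command(
  motion=[4,0,-2,0,0,0,0,4,0,0,0,0,0,0,3,0,0,0,0,0,0],
)

```text
time: 10.45
tool_pos: [583.5, -163.8, 59.1]
orientation: [-0.704, 0.046, 0.707, 0.045]
force: [-0.8, -0.1, 3.5]
opening: 0.5
```

arm_command(
  motion=[3,0,0,0,0,0,0,2,0,0,0,0,0,0],
)

```text
time: 10.65
tool_pos: [583.5, -163.7, 56.1]
orientation: [-0.705, 0.046, 0.707, 0.045]
force: [-3.9, 1.9, 15.7]
opening: 0.4
```

arm_command(
  motion=[2,0,0,0,0,0,0],
)

```text
time: 10.75
tool_pos: [583.5, -163.7, 56.1]
orientation: [-0.705, 0.046, 0.706, 0.045]
force: [-4.1, 1.8, 14.4]
opening: 0.2
```

arm_command(
  motion=[-5,0,0,0,0,0,0,-15,0,0,0,0,0,0,-15,0,0,0,0,0,0,0,0,0,0,0,0,0],
)

```text
time: 11.15
tool_pos: [583.6, -164.0, 93.1]
orientation: [0.706, -0.046, -0.706, -0.045]
force: [0.2, -0.3, -0.3]
opening: 0.4
```

```bash
python3 -c "
from h import *
go([504,-230.5,92],[.128,.9917,0])
cv2.imwrite('pics/s13.png',cv2.resize(eyes.get_image('side')[150:300,280:480],None,fx=4,fy=4))
"
```

```text
pos [ 583.61 -163.99   93.05] axes y [-0.13 -0.99  0.  ] z [-0.99  0.13 -0.  ] x [ 0. -0. -1.]
shift tool [ 1.21 76.19 70.39] F [ 0.25 -0.28 -0.28] op 0.4340596692060358 t 11.15 q [-0.29  0.46  1.66 -0.    1.02  1.41]
rotvec 1 [ 3.14 -0.    0.  ]
rotvec -1 [-0. -0. -0.]
```

View pics/s13.png

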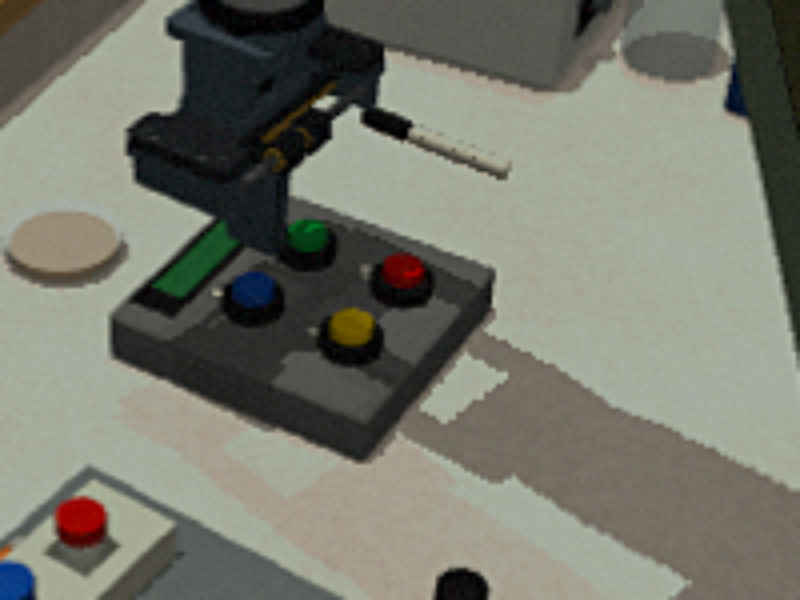

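```bash
python3 -c "
import cv2,numpy as np
a=cv2.imread('pics/s10.png');b=cv2.imread('pics/s13.png')
r=[]
for im in(a,b): r.append(np.hstack([cv2.resize(im[265:305,195:240],None,fx=6,fy=6),cv2.resize(im[300:345,290:335],(270,240))]))
cv2.imwrite('pics/cmp.png',np.vstack(r))
"
```

```text
(no output)
```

View pics/cmp.png

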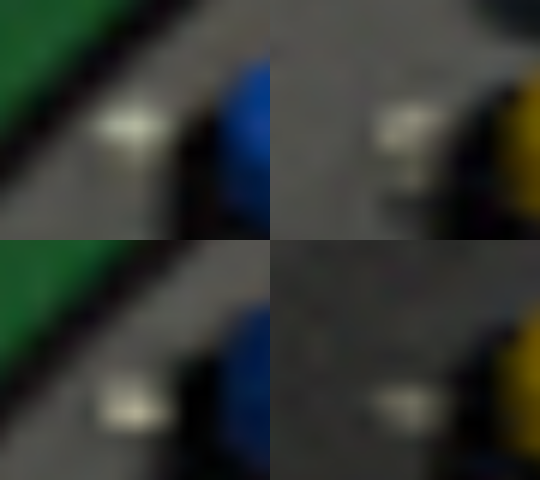

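arm_command(
  motion=[0,38,35,0,0,0,0,0,38,35,0,0,0,0,0,0,0,0,0,0,0],
)

```text
time: 11.5
tool_pos: [502.6, -229.6, 89.0]
orientation: [-0.704, 0.044, 0.707, 0.044]
force: [0.3, 0.1, 0.7]
opening: 0.3
```

```bash
python3 -c "
from h import *
go([504,-230.5,70],[.128,.9917,0])
"
```

```text
pos [ 502.58 -229.56   88.97] axes y [-0.12 -0.99  0.  ] z [-0.99  0.12  0.  ] x [-0. -0. -1.]
shift tool [18.97  0.72 -1.61] F [0.26 0.07 0.74] op 0.31866988430479753 t 11.5 q [-0.45  0.4   1.79 -0.    0.96  1.25]
rotvec 1 [-3.14  0.    0.01]
rotvec -1 [ 0.  0. -0.]
```

Both pips have sunk: in the comparison the bright spots sit lower and shorter than before. I'll press red next.

arm_command(
  motion=[19,0,-2,0,0,0,0,4,0,0,0,0,0,0,4,0,0,0,0,0,0,3,0,0,0,0,0,0],
)

```text
time: 11.9
tool_pos: [504.2, -230.5, 57.2]
orientation: [-0.704, 0.045, 0.707, 0.044]
force: [-3.5, -1.4, 5.1]
opening: 0.7
```

arm_command(
  motion=[3,0,0,0,0,0,0,2,0,0,0,0,0,0],
)

```text
time: 12.1
tool_pos: [504.2, -230.6, 56.1]
orientation: [-0.704, 0.045, 0.708, 0.043]
force: [-5.3, 0.9, 17.8]
opening: 0.6
```

arm_command(
  motion=[2,0,0,0,0,0,0],
)

```text
time: 12.2
tool_pos: [504.2, -230.6, 56.1]
orientation: [-0.704, 0.045, 0.708, 0.042]
force: [-5.2, 0.4, 13.6]
opening: 0.7
```

arm_command(
  motion=[-5,0,0,0,0,0,0,-20,0,0,0,0,0,0,-40,0,0,0,0,0,0,-40,0,40,0,0,0,0,0,0,40,0,0,0,0],
)

```text
time: 12.7
tool_pos: [435.1, -220.3, 161.3]
orientation: [-0.706, 0.044, 0.706, 0.04]
force: [0.1, -0.6, 0.1]
opening: 0.4
```

arm_command(
  motion=[0,40,20,0,0,0,0,0,40,20,0,0,0,0,0,40,20,0,0,0,0,0,0,0,0,0,0,0,0,0,0,0,0,0,0],
)

```text
time: 13.2
tool_pos: [357.9, -332.7, 164.5]
orientation: [0.708, -0.043, -0.704, -0.039]
force: [0.0, -0.5, -0.5]
opening: 0.2
```

```bash
python3 -c "
from h import *
s=sensors.observe();print(s['tool_pos'],s['force'])
im=eyes.get_image('side');b=cv2.resize(im[150:300,280:480],None,fx=4,fy=4,interpolation=cv2.INTER_CUBIC)
cv2.imwrite('pics/s14.png',b)
t=eyes.get_image('top');cv2.imwrite('pics/t14.png',cv2.resize(t[130:310,170:450],(784,504),interpolation=cv2.INTER_CUBIC))
cv2.imwrite('pics/s15.png',cv2.resize(im[230:380,200:360],None,fx=4,fy=4,interpolation=cv2.INTER_CUBIC))
"
```

```text
[ 357.94 -332.67  164.53] [ 0.03 -0.47 -0.48]
```

View pics/s14.png

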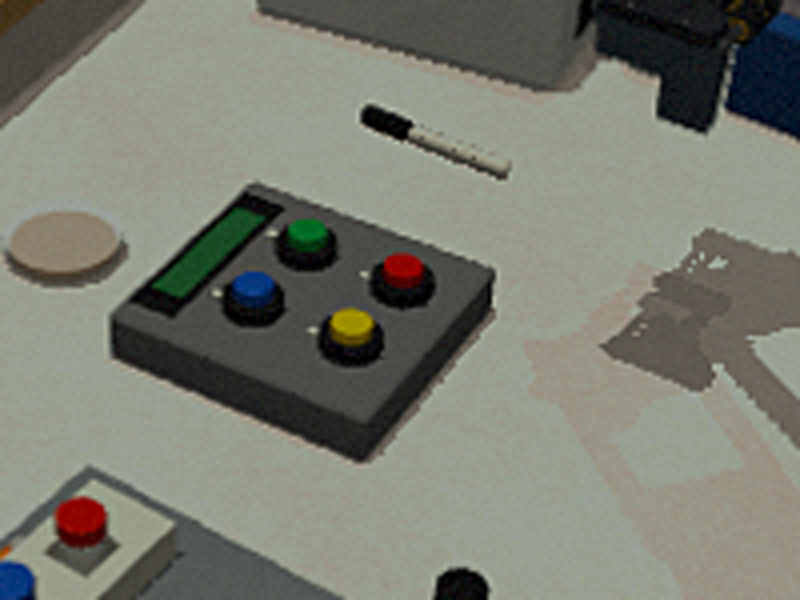

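View pics/t14.png

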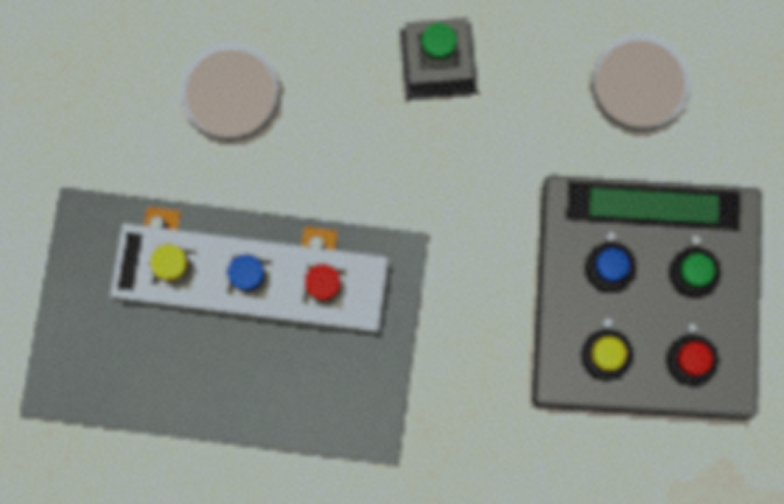

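View pics/s15.png

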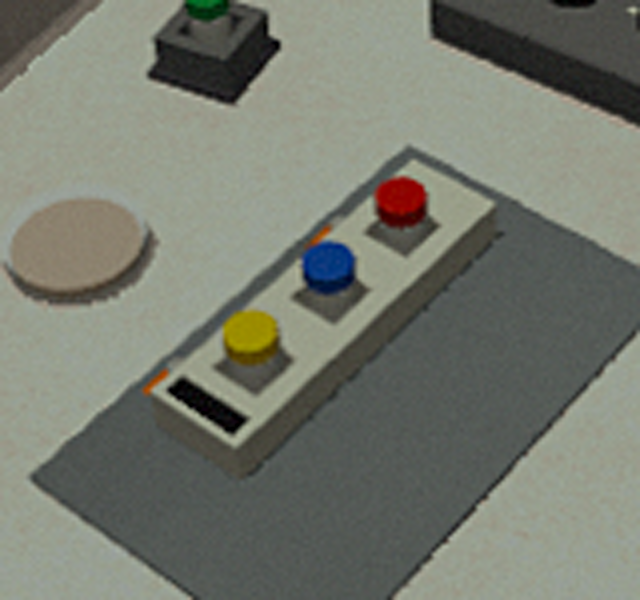

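Final views: the strip lies along both pins, the vials stand upright, all four keys are up, and the gripper is clear.

```bash
python3 -c "
from h import *
print(workorder.finish_job())"
```

```text
the job is handed in; nothing more can be done
None
```

I pushed the strip square against both register pins, using the open gripper's two fingers. I then pressed the keys in vial order from the black bar: yellow, blue, red. Green is the spare vial's colour, so I left that key alone. The job was handed in at about 13.3 s on the robot's clock; it reports no verdict.

- **Strip:** the wrist view showed the edge touching both pins, to within about a pixel, while I was pushing. It stayed there after I backed off. The last top and side pictures show it still lying along both pins.
- **Keys:** each key bottomed out at about z = 56 mm, with forces of about 40 N (yellow), 16 N (blue) and 18 N (red). The yellow press was harder than it needed to be, but within the limits.
- **Pips:** an enlarged before-and-after picture shows the yellow and blue pips sunk. I did not check the red one that closely. It looks sunk in the final side view, and that key went down as far as the others.
- **Rest of the scene:** all four keys are up again, the vials stand upright, and nothing else looks moved. The gripper is clear and reads about zero force.

No check failed or disagreed.

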